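# Spring-punch the copper corrosion coupon

### The arm

A 6-joint arm with a two-finger parallel gripper is mounted at the origin on the work surface. World frame = base frame: x ahead of the robot, y to its left, z up, the work surface at z = 0. Lengths are in m, angles in rad, forces in N, time in s.
With the tool pointing down it reaches from about 0.375 to 0.925 m from the base axis. Payload 5.7 kg.
Tool frame: the origin (TCP) lies midway between the tips of the shut fingers; the grasp point (between the pads) lies 19 mm behind it; z points along the fingers, y is the line along which they close (so a half turn about z gives the same grasp; the last joint's range is limited). The gripper opens to 85 mm and grips with 20 to 120 N. Pads are 22 mm wide; open, the fingers measure 114 mm over their backs; the gripper's body (76 mm by 85 mm) begins 54 mm behind the grasp point. The pads swing forward as they close: fully open they stand 13 mm farther back than shut.
Start: joints at [1.116, 0.359, 1.51, -0, 1.272, -0.115], TCP at [0.2, 0.566, 0.231] pointing down, gripper open.
Joint ranges: [-2.97, 2.97], [-1.01, 2.36], [0.21, 2.38], [-0.96, 4.11], [0.2, 2.71], [-2.98, 2.98]. Speed limits (rad/s): [2.39, 2.39, 3.14, 3.14, 3.14, 3.14].

### API

Orientations are given as a unit quaternion [x, y, z, w].
In Python, from plant import ctrl, optics, job gives the robot as it stands. The module is installed in compiled form; this text tells all that it offers.
- The arm moves only by the tool apply_moves, never from a script. Its argument "plan" is a list that holds one entry, the list of rows, each a list of 4 numbers: the shift along the tool's x, y, z in cm, then the turn about the tool's z in degrees. In form: [[[dx, dy, dz, yaw], ...]]. A call has 1 to 8 rows; each row shifts and turns the commanded pose from where the row before left it, along the tool's axes as they then stand; what a row does not reach is not made up. A row lasts 1/8 s, in which the tool goes at most 62.5 mm and 10.7 degrees, less where a joint would pass 70% of its speed; a pose out of reach is approached as far as the arm can. A call is refused whole if a number of a shift passes 6.25 or a number of a turn 10.7, either way. A call with a gripper value outside its range is refused whole. "grip" is the finger opening in cm, from 0 to 8.54, set as the call begins (left out, the last holds). The fingers move at their own pace and stop on an object; "squeeze" is the grip in N (left out, the last holds). Time passes only in rows, so rows that do not move let the fingers close. It gives the time, the measured TCP pose, the force, the opening and the grip force at its end, in the units of the state.
- ctrl.state(): the state, without advancing time (a new reading comes with each control period).
- optics.snapshot(name): name is "scene" or "top" or "wrist"; returns (picture, depth): 480x640x3 uint8, blue, green, red; 480x640 float32, m along the optical axis (not along the pixel's ray), 0 where there is no reading.
- optics.get_calibration(name): a dict with "vfov" (degrees; the focal length in pixels is half the picture's height over the tangent of half this angle, whatever the lens; pixels are square), "cx", "cy" (the principal point, pixels), "R" (3x3) and "t" (3): a world point X has camera coordinates R X + t; the wrist camera has in their place "tool_from_camera" (4x4, takes a point from camera to tool coordinates, whose origin is the TCP and whose axes are the flange's). Camera axes: x right, y down, z forward; pixel columns grow to the right and rows downward; lengths in m; the calibration is good to about 2 mm. A picture is of the moment at which its call begins: read the wrist's pose just before it. get_calibration takes no time and is no camera call.
- job.finish_job(): hands the job in; it is judged then, once.
The state is a dict: "time_s": time; "qpos": joint angles; "qd": joint speeds; "joint_torque": joint torques, N m; "position": TCP position; "orientation": TCP orientation; "wrist_force": force on the tool from outside, world axes, zero at the start; "wrist_torque": the same for the moment, N m; "opening": finger opening in m; "gripper_force": force on a finger pad.
Only numpy, scipy, OpenCV 4.12 (cv2) and the standard library are available. Lean on these libraries where they do the work, as an engineer would, in place of code of your own. Each camera call takes 0.05 s, during which the arm holds its last target. There are 200 camera calls.

### The job

Draw the red spring punch out of its leaning holder, hold it upright over the copper coupon and press it straight down inside the coupon's black ring until its spring snaps. Do not press on or shift the brass and aluminium coupons, leave the copper one in its nest and do not disturb the bottles or the funnel. Then hang the punch back in its leaning holder, all the way down to its collar, and let go.

Things in the scene. Friction and masses are not known exactly. Their poses are not given: they have to be found in the camera images.
- punch_grip (a point): Spring punch, 127 mm long, 150 g; red square grip, 17 x 17 mm, 45 mm long, black bands, 8 mm steel cap above. This point: centre of the grip, on the axis, 29 mm above the collar's underside, 98 mm above the nose point. z: nose to cap; x, y: square to the flats. At the start it hangs in the holder, z leaning 30 deg from vertical, cap tipped to the holder's -x (robot's left), y level.
- punch_collar (a point): Point on the punch's axis at the underside of its dark round collar (30 mm across, 5 mm thick, just below the grip), 29 mm below punch_grip. Under it: a steel stem 14 mm across, 55 mm long with a tapered end, then the nose. Balance point near the collar. Axes as punch_grip.
- punch_tip (a point): Point of the punch's brass nose pin (6 mm across, sticking 14 mm out of the stem), 69 mm below the collar's underside along the tool when the nose is out; it rides up with the nose. Axes as punch_grip.
- punch_nose (a joint): How far the nose is pushed into the punch, m: 0 out, 0.0115 at its hard stop. It resists with about 2 N at first, rising to about 10 N at 3 mm; then the spring trips and the force falls to about 2.5 N at 10 mm. Past 8 mm it has snapped. It springs out again when lifted. Held loosely, the tool swivels between the fingers: grip firmly.
- holder_mouth (a point): Centre of the upper end of the holder's aluminium tube (28 mm outside, 19 inside, 45 long, open ends), 85 mm above the bench, 20 mm to -x of the centre of the fixed blue base (110 x 90 x 12 mm). The tube leans 30 deg with its upper end to -x: up the tube is (-0.5, 0, 0.866) in these axes. x, y along the base, z up. The collar rests here. Holder may stand left or right.
- holder_toe (a point): The point on the tube's axis 69 mm below holder_mouth along the tube (24 mm past its lower end), where the nose's point is when the punch hangs in the holder; same axes as holder_mouth.
- block: Fixed dark steel nest block, 82 x 205 x 23.5 mm (x, y, z), with three shallow nests in a row along its y, 66 mm apart, one coupon in each; which coupon lies in which nest varies. Origin: centre of its underside; z up.
- copper_mark (a point): The copper (reddish brown) coupon: loose plate 60 x 40 x 5 mm in a shallow nest of the block (1.5 mm play), long side along the block's x, small dark dot near its -x end, black painted ring (20 mm outside, 15.6 inside) nearer the other. This point: centre of the ring on the top face, 25 mm above the bench; z up. The punch is to be pressed here.
- brass_mark (a point): The brass (yellow) coupon: loose plate 60 x 40 x 5 mm in a shallow nest of the block (1.5 mm play), long side along the block's x, small dark dot near its -x end, black painted ring (20 mm outside, 15.6 inside) nearer the other. This point: centre of the ring on the top face, 25 mm above the bench; z up. To be left alone.
- aluminium_mark (a point): The aluminium (silver-grey) coupon: loose plate 60 x 40 x 5 mm in a shallow nest of the block (1.5 mm play), long side along the block's x, small dark dot near its -x end, black painted ring (20 mm outside, 15.6 inside) nearer the other. This point: centre of the ring on the top face, 25 mm above the bench; z up. To be left alone.
- amber_bottle: Bystander: amber glass bottle with black cap, 60 mm across, 115 mm tall; origin at the centre of its underside.
- wash_bottle: Bystander: white plastic bottle with red cap, 58 mm across, 130 mm tall; origin at the centre of its underside.
- funnel: Bystander: glass funnel standing mouth down, 64 mm across at the foot, 105 mm tall; origin at the centre of its foot.

How it is judged:
By the outcome, as a careful person would: the job done as asked, in the order asked, and still so for the second after the job is handed in, with the robot touching nothing.
It also fails if it takes over 64 s, if anything falls off the work surface, if the arm or the gripper's body presses on something with over 40 N, if the wrist force passes 120 N, or if a joint passes its speed limit or range.

## Working session

There is one attempt and no reset: what is moved stays moved. The work goes in short steps, Python scripts to look and compute and a tool call to move; the robot and the scene stay as the last step left them, time stands still between calls to the robot, and variables do not carry over. Pictures are saved under pics/ and viewed, at most 10 in all, crops included, and the job is handed in when it is done.

Besides the shell and the picture viewer there is one more tool, called by a JSON object that holds its "fn" and its "kwargs". apply_moves: Moves the arm, as the interface text tells. Its arguments: {"type":"object","properties":{"plan":{"type":"array","items":{"type":"array","items":{"type":"array","items":{"type":"number"}}}},"grip":{"type":"number"},"squeeze":{"type":"number"}},"required":["plan"]}

```bash
mkdir -p pics; ls; cat > h.py <<'E'
import numpy as np, cv2
from plant import ctrl, optics, job
from scipy.spatial.transform import Rotation as Ro
def cal(n):
    c=optics.get_calibration(n); f=240/np.tan(np.radians(c["vfov"])/2)
    return c,f
def cam(n,st=None):
    c,f=cal(n)
    if n!="wrist": return c,f,np.array(c["R"]),np.array(c["t"])
    T=np.eye(4);T[:3,:3]=Ro.from_quat(st["orientation"]).as_matrix();T[:3,3]=st["position"]
    W=np.linalg.inv(T@np.array(c["tool_from_camera"]));return c,f,W[:3,:3],W[:3,3]
def ray(n,u,v,st=None):
    c,f,R,t=cam(n,st); d=np.array([(u-c["cx"])/f,(v-c["cy"])/f,1.]); return -R.T@t, R.T@d
def onz(n,u,v,z,st=None):
    o,d=ray(n,u,v,st); return o+d*(z-o[2])/d[2]
def proj(n,X,st=None):
    c,f,R,t=cam(n,st); p=R@np.array(X)+t; return p[:2]/p[2]*f+[c["cx"],c["cy"]]
def cloud(n,D,st=None):
    c,f,R,t=cam(n,st); v,u=np.mgrid[:480,:640]
    P=np.stack([(u-c["cx"])/f*D,(v-c["cy"])/f*D,D],-1); return (P-t)@R
E
python3 - <<'E'
from h import *
print(ctrl.state())
for n in("scene","top"):
    p,d=optics.snapshot(n);cv2.imwrite(f"pics/{n}0.png",p);np.save(f"{n}0.npy",d);c,f,R,t=cam(n);print(n,c,f,"centre",-R.T@t)
print(optics.get_calibration("wrist"))
E
```

```text
pics
{'time_s': 0.0, 'qpos': array([ 1.11592042e+00,  3.59513079e-01,  1.51143757e+00,  4.06239549e-06,
        1.27247241e+00, -1.15122583e-01]), 'qd': array([ 0.00082965,  0.00020143,  0.00182995, -0.00152017, -0.00030043,
        0.0019752 ]), 'joint_torque': array([-4.90659499e-03, -5.27619874e+01, -2.78613281e+01, -4.32964971e-04,
        1.31089980e-02,  4.36943196e-06]), 'position': array([0.19967417, 0.56508794, 0.23044681]), 'orientation': array([ 1.69061306e-01,  9.85605112e-01, -8.77738070e-04, -2.59177638e-04]), 'wrist_force': array([-0.10432485, -0.41896069,  0.26916786]), 'wrist_torque': array([-0.02090753, -0.02930885,  0.01440339]), 'gripper_force': 0.0, 'opening': 0.08531533455521222}
scene {'vfov': 57.96536406436199, 'cx': 321.98488273625713, 'cy': 240.7084393725465, 'R': array([[-0.40017973,  0.91631436, -0.01497235],
       [ 0.76238162,  0.323798  , -0.56029378],
       [-0.50855722, -0.23563286, -0.82815862]]), 't': array([ 0.21544609, -0.37640967,  1.14323664])} 433.2802631701192 centre [0.95458622 0.19384848 0.73910703]
top {'vfov': 53.32601221469745, 'cx': 328.11936149869615, 'cy': 239.20998482814676, 'R': array([[-0.08052637, -0.99674832, -0.00287853],
       [-0.97297295,  0.07923197, -0.21690076],
       [ 0.21642354, -0.0146655 , -0.97618941]]), 't': array([0.0576832 , 0.55346582, 0.80454008])} 477.9554257017201 centre [0.36903087 0.02544242 0.90559671]
{'vfov': 61.07998180924888, 'cx': 316.3159792124648, 'cy': 235.4258946658202, 'tool_from_camera': array([[-1.48954473e-04, -9.51078722e-01, -3.08948607e-01,
         7.94798012e-02],
       [ 9.99999908e-01, -1.71498778e-05, -4.29338642e-04,
         3.54392068e-04],
       [ 4.03036416e-04, -3.08948642e-01,  9.51078637e-01,
        -1.42994888e-01],
       [ 0.00000000e+00,  0.00000000e+00,  0.00000000e+00,
         1.00000000e+00]])}
```

View images.

View pics/scene0.png

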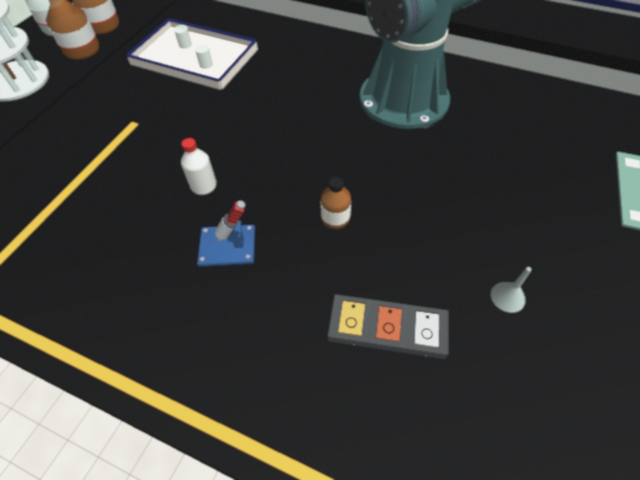

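View pics/top0.png

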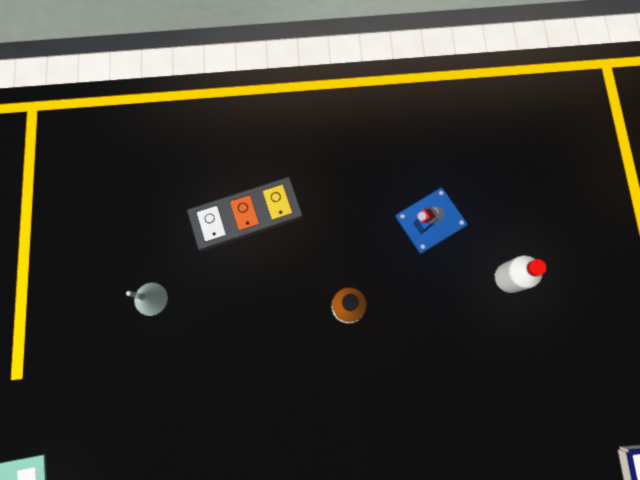

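```bash
cat > m.py <<'E'
from h import *
np.set_printoptions(precision=4,suppress=True)
def masks(n):
    p=cv2.imread(f"pics/{n}0.png");h=cv2.cvtColor(p,cv2.COLOR_BGR2HSV);H,S,V=cv2.split(h);return p,H,S,V
def rect(m,n,z,k=1,th=None):
    cs,_=cv2.findContours(m.astype(np.uint8),cv2.RETR_EXTERNAL,cv2.CHAIN_APPROX_NONE)
    c=max(cs,key=cv2.contourArea)[:,0]
    w=np.array([onz(n,u,v,z)[:2] for u,v in c],np.float32)
    return cv2.minAreaRect(w*1000),cv2.contourArea(c)
for n in("scene","top"):
    p,H,S,V=masks(n)
    blue=(abs(H.astype(int)-108)<12)&(S>130)&(V>60)
    print(n,"base",rect(cv2.morphologyEx(blue.astype(np.uint8),cv2.MORPH_CLOSE,np.ones((9,9))),n,.012))
    roi=np.zeros(H.shape,bool)
    if n=="scene": roi[290:360,325:455]=1
    else: roi[175:255,185:305]=1
    for nm,m in(("copper",(H<14)&(S>120)&(V>90)),("brass",(H>=17)&(H<32)&(S>100)&(V>90)),("alu",(S<50)&(V>140))):
        m=cv2.morphologyEx((m&roi).astype(np.uint8),cv2.MORPH_CLOSE,np.ones((5,5)))
        print(nm,rect(m,n,.025))
    red=((H<8)|(H>172))&(S>120)&(V>60)
    r2=np.zeros(H.shape,bool)
    if n=="scene": r2[195:235,215:255]=1
    else: r2[195:235,405:450]=1
    ys,xs=np.nonzero(red&r2);print("red px",xs.mean(),ys.mean(),len(xs), cv2.minAreaRect(np.c_[xs,ys].astype(np.float32)))
    for o,z,zn in (((.0),.11,''),):
        print(onz(n,xs.mean(),ys.mean(),.11))
p=[cv2.resize(cv2.imread("pics/top0.png")[175:265,385:480],None,fx=6,fy=6,interpolation=2),cv2.resize(cv2.imread("pics/top0.png")[175:255,185:305],None,fx=6,fy=6,interpolation=2)]
a=cv2.resize(cv2.imread("pics/scene0.png")[190:275,190:270],None,fx=6,fy=6,interpolation=2)
h=480
cv2.imwrite("pics/crop1.png",np.hstack([p[0][:510,:400],a[:510,:400]]))
E
python3 m.py
```

```text
scene base (((587.3975219726562, -189.54232788085938), (104.58505249023438, 111.69181823730469), 27.10555648803711), 1810.5)
copper (((630.0054931640625, 168.62977600097656), (60.54277038574219, 39.99797439575195), 14.237656593322754), 679.5)
brass (((646.2215576171875, 104.51644897460938), (61.12302017211914, 40.44464874267578), 14.17296314239502), 677.0)
alu (((613.977294921875, 232.13412475585938), (62.13501739501953, 39.90453338623047), 15.08604621887207), 729.0)
red px 234.725 213.72 200 ((235.49998474121094, 213.49998474121094), (12.969194412231445, 21.913469314575195), 26.56505012512207)
[ 0.5761 -0.1567  0.11  ]
top base (((589.7565307617188, -188.56980895996094), (91.68987274169922, 112.86720275878906), 26.938135147094727), 2602.0)
copper (((630.303955078125, 168.58416748046875), (61.4427490234375, 41.360965728759766), 14.510880470275879), 624.5)
brass (((646.7075805664062, 104.46037292480469), (62.32309341430664, 41.446495056152344), 14.5084228515625), 630.0)
alu (((614.2136840820312, 232.6357421875), (61.22492599487305, 41.18476104736328), 14.346810340881348), 629.5)
red px 427.8809523809524 214.85714285714286 84 ((425.64703369140625, 214.9117431640625), (11.147406578063965, 14.234380722045898), 59.03623962402344)
[ 0.5743 -0.1614  0.11  ]
```

View pics/crop1.png

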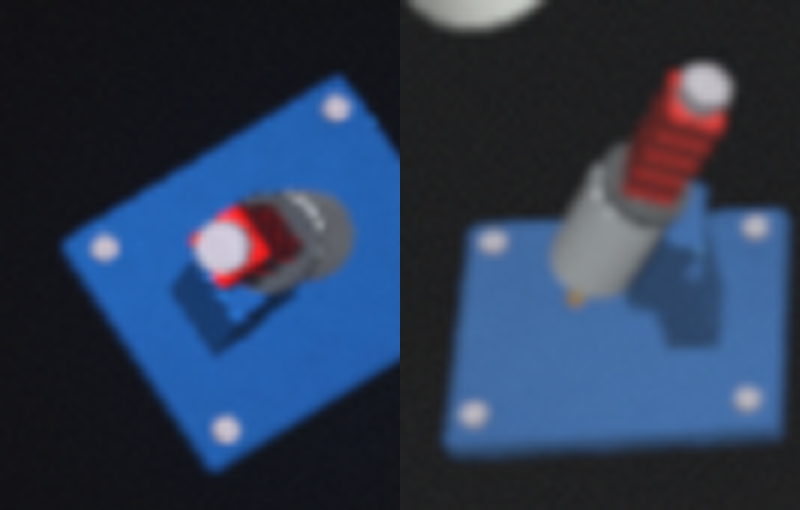

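The top view shows the holder base around (431,220), with the punch's cap at about (425,215). The coupons run silver, copper, brass from left to right, with copper at about (244,212). In the scene view the punch leans away from the tube foot at (228,238).

I measured the base at (0.5895, -0.1886), with its x axis pointing along (0.452, -0.892). Next I'll turn the tool and move over the holder.

{"fn": "apply_moves", "kwargs": {"plan": [[[0,0,0,8.72],[0,0,0,8.72],[0,0,0,8.72],[0,0,0,8.72],[0,0,0,8.72],[-5.08,0.04,0.1,0],[-5.08,0.04,0.1,0],[-5.08,0.04,0.1,0]]], "grip": 8.5}}

```text
time_s: 1.1
position: [0.2703, 0.4288, 0.2279]
orientation: [0.523, 0.853, -0.0, 0.0]
wrist_force: [-0.2, 0.5, -0.2]
opening: 0.0848
gripper_force: 0.0
```

{"fn": "apply_moves", "kwargs": {"plan": [[[-5.08,0.04,0,0],[-5.08,0.04,0,0],[-5.08,0.04,0,0],[-5.08,0.04,0,0],[-5.08,0.04,0,0],[-5.08,0.04,0,0],[-5.08,0.04,0,0],[-5.08,0.04,0,0]]]}}

```text
time_s: 2.1
position: [0.4573, 0.0679, 0.2281]
orientation: [0.523, 0.852, -0.0, -0.0]
wrist_force: [0.3, 0.3, 0.6]
opening: 0.0851
gripper_force: 0.0
```

{"fn": "apply_moves", "kwargs": {"plan": [[[-5.08,0.04,0,0],[-5.08,0.04,0,0],[-5.08,0.04,0,0],[-5.08,0.04,0,0],[0,0,0,0],[0,0,0,0]]]}}

```text
time_s: 2.85
position: [0.5496, -0.1105, 0.2277]
orientation: [0.523, 0.852, -0.0, -0.001]
wrist_force: [-0.1, 0.9, -0.5]
opening: 0.085
gripper_force: 0.0
```

```bash
cat > rel.py <<'E'
from h import *
np.set_printoptions(precision=2,suppress=True)
def rel(X,st=None):
    st=st or ctrl.state(); R=Ro.from_quat(st["orientation"]).as_matrix()
    return 100*R.T@(np.array(X)-st["position"]), np.degrees(np.arctan2(R[1,0],R[0,0]))
E
python3 - <<'E'
from rel import *
st=ctrl.state();p,d=optics.snapshot("wrist");cv2.imwrite("pics/w1.png",p);np.save("w1.npy",d)
print(st["time_s"],st["position"]*1000,rel([.5732,-.1566,.0937],st))
for X in([.5805,-.1708,.085],[.5739,-.1579,.1101],[.567,-.144,.1365]): print(proj("wrist",X,st))
E
```

```text
2.85 [ 549.59 -110.54  227.67] (array([-5.2 ,  0.04, 13.39]), np.float64(116.8914274057986))
[316.95 302.23]
[316.89 300.24]
[317.09 297.29]
```

View pics/w1.png

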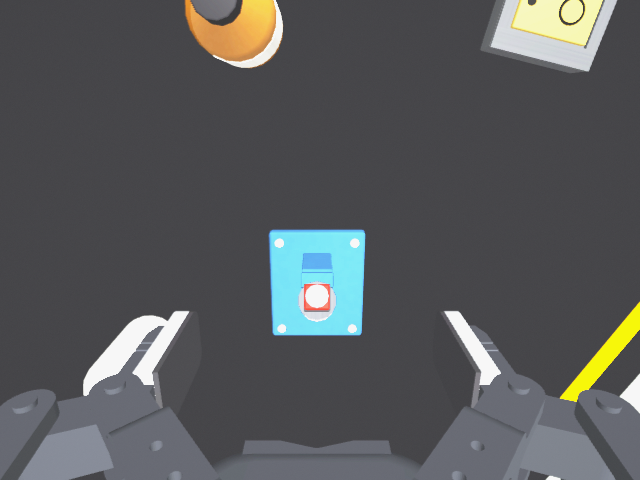

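The cap shows at (317,296), against a predicted (317,297), so the model of the scene is right. I'll descend and grip firmly.

{"fn": "apply_moves", "kwargs": {"plan": [[[-5.2,0.04,0,0],[0,0,4,0],[0,0,4,0],[0,0,3,0],[0,0,1.5,0],[0,0,0.9,0],[0,0,0,0],[0,0,0,0]]]}}

```text
time_s: 3.9
position: [0.5752, -0.1574, 0.0954]
orientation: [0.523, 0.852, 0.0, 0.001]
wrist_force: [0.2, 0.4, 0.5]
opening: 0.0846
gripper_force: 0.0
```

```bash
python3 -c "
from rel import *
print(rel([.5732,-.1566,.0937]))"
```

```text
(array([ 0.16, -0.14,  0.17]), np.float64(116.93963851404582))
```

{"fn": "apply_moves", "kwargs": {"plan": [[[0.16,-0.14,0.1,0],[0,0,0,0],[0,0,0,0],[0,0,0,0],[0,0,0,0],[0,0,0,0],[0,0,0,0],[0,0,0,0]]], "grip": 0, "squeeze": 80}}

```text
time_s: 4.9
position: [0.5724, -0.1564, 0.0935]
orientation: [0.523, 0.852, -0.0, 0.0]
wrist_force: [-0.1, 1.2, 5.2]
opening: 0.016
gripper_force: 78.0
```

{"fn": "apply_moves", "kwargs": {"plan": [[[0.25,0,-0.433,0],[0.5,0,-0.866,0],[0.5,0,-0.866,0],[0.5,0,-0.866,0],[0.5,0,-0.866,0]]]}}

```text
time_s: 5.52
position: [0.5619, -0.1358, 0.133]
orientation: [0.523, 0.852, 0.0, -0.0]
wrist_force: [1.4, 0.1, -1.2]
opening: 0.0159
gripper_force: 77.9
```

{"fn": "apply_moves", "kwargs": {"plan": [[[0.75,0,-1.3,0],[0.75,0,-1.3,0],[0.75,0,-1.3,0],[0,0,-2,0],[0,0,-2,0],[0,0,-2,0],[0,0,0,0],[0,0,0,0]]]}}

```text
time_s: 6.52
position: [0.5515, -0.116, 0.2308]
orientation: [0.523, 0.852, -0.0, -0.0]
wrist_force: [-0.1, 0.3, -0.9]
opening: 0.0163
gripper_force: 78.0
```

```bash
python3 - <<'E'
from rel import *
st=ctrl.state();im=[]
print(st["time_s"],st["position"],st["wrist_force"])
a,_=optics.snapshot("scene");b,_=optics.snapshot("wrist");cv2.imwrite("pics/s2.png",a);cv2.imwrite("pics/w2.png",b)
u,v=proj("scene",st["position"]).astype(int);print(u,v)
c=cv2.resize(a[max(v-70,0):v+90,max(u-80,0):u+80],(480,480),interpolation=2)
cv2.imwrite("pics/c2.png",np.hstack([c,cv2.resize(b[:,160:480],(320,480))]))
E
```

```text
6.525 [ 0.55 -0.12  0.23] [-0.1   0.27 -0.94]
250 164
```

View pics/c2.png

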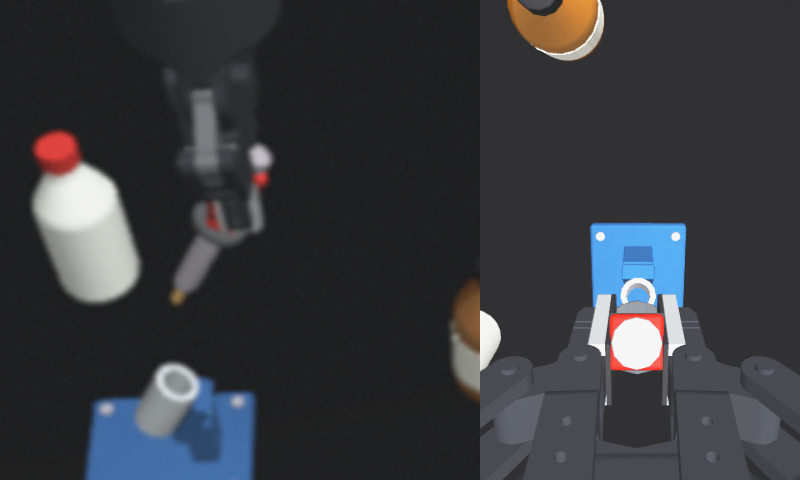

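The punch is out of the tube and still leaning, with its cap at about (318,342) in the wrist view. I'll loosen to the lightest grip so it can swing upright.

{"fn": "apply_moves", "kwargs": {"plan": [[[0,0,0,0],[0,0,0,0],[0,0,0,0],[0,0,0,0]]], "squeeze": 20}}

```text
time_s: 7.12
position: [0.552, -0.1163, 0.2312]
orientation: [0.523, 0.852, -0.0, -0.0]
wrist_force: [0.6, 0.5, -1.5]
opening: 0.0158
gripper_force: 78.0
```

```bash
cat > tilt.py <<'E'
from rel import *
def cap(img):
    h=cv2.cvtColor(img,cv2.COLOR_BGR2HSV);m=((h[...,1]<40)&(h[...,2]>170)).astype(np.uint8);m[:,:270]=0;m[:,370:]=0;m[:310]=0
    n,l,s,c=cv2.connectedComponentsWithStats(m);i=1+np.argmax(s[1:,4]);return c[i],s[i]
def tilt(img,st,smm):
    # smm: pad contact height above grip centre; cap top 30.5 above grip centre; pivot 19 mm behind TCP
    (u,v),s=cap(img);best=[]
    R=Ro.from_quat(st["orientation"]).as_matrix();L=(30.5-smm)/1000
    a=np.radians(np.arange(-60,61,.25))
    pv=[proj("wrist",st["position"]+R@np.array([L*np.sin(t),0,-.019-L*np.cos(t)]),st)[1] for t in a]
    return u,v,s,np.degrees(a[np.argmin(abs(np.array(pv)-v))])
if __name__=="__main__":
    import sys
    if len(sys.argv)>1: print("before",tilt(cv2.imread("pics/w2.png"),ctrl.state(),3))
    st=ctrl.state();b,_=optics.snapshot("wrist");cv2.imwrite("pics/wl.png",b)
    print(st["time_s"],st["position"]*1000,st["opening"],st["gripper_force"],"tilt",tilt(b,st,3))
E
python3 tilt.py 1
```

```text
before (np.float64(316.3571785892946), np.float64(343.096048024012), array([ 291,  317,   51,   53, 1999], dtype=int32), np.float64(32.25))
7.125 [ 551.99 -116.26  231.24] 0.01582645828477711 77.98582077026367 tilt (np.float64(316.3571785892946), np.float64(343.096048024012), array([ 291,  317,   51,   53, 1999], dtype=int32), np.float64(32.25))
```

{"fn": "apply_moves", "kwargs": {"plan": [[[0,0,0,0],[0,0,0,0],[0,0,0,0]]], "grip": 0, "squeeze": 20}}

```text
time_s: 7.55
position: [0.552, -0.1162, 0.2313]
orientation: [0.523, 0.852, -0.0, -0.0]
wrist_force: [-0.2, -0.3, -1.3]
opening: 0.016
gripper_force: 78.0
```

```bash
python3 tilt.py
```

```text
7.55 [ 551.98 -116.25  231.3 ] 0.015956395331008025 77.98596024513245 tilt (np.float64(316.3571785892946), np.float64(343.096048024012), array([ 291,  317,   51,   53, 1999], dtype=int32), np.float64(32.25))
```

{"fn": "apply_moves", "kwargs": {"plan": [[[0,0,0,0],[0,0,0,0]]], "grip": 1.5, "squeeze": 20}}

```text
time_s: 7.85
position: [0.552, -0.1162, 0.2313]
orientation: [0.523, 0.852, -0.0, 0.0]
wrist_force: [0.2, -0.6, -2.4]
opening: 0.016
gripper_force: 78.0
```

```bash
python3 tilt.py
```

```text
7.85 [ 552.   -116.24  231.3 ] 0.01598709337224608 77.98567771911621 tilt (np.float64(316.3571785892946), np.float64(343.096048024012), array([ 291,  317,   51,   53, 1999], dtype=int32), np.float64(32.25))
```

The grip force stays latched at 78 N. I'll take the punch just above a free patch of bench, so it can't fall far, and ease the opening there.

```bash
python3 -c "
from rel import *
print(rel([.62,-.05,.095]))
a=proj('top',[.43,-.01,.06]);print(a,[onz('top',349,305,z) for z in(.05,.1)],onz('top',520,272,.07))"
```

```text
(array([ 2.83,  9.06, 13.63]), np.float64(116.93205114205156))
[346.83 308.29] [array([ 0.44, -0.01,  0.05]), array([ 0.43, -0.01,  0.1 ])] [ 0.47 -0.32  0.07]
```

{"fn": "apply_moves", "kwargs": {"plan": [[[0.94,3.02,0,0],[0.94,3.02,0,0],[0.94,3.02,0,0],[0,0,4,0],[0,0,4,0],[0,0,3.6,0],[0,0,2,0],[0,0,0,0]]]}}

```text
time_s: 8.9
position: [0.6185, -0.0498, 0.0935]
orientation: [0.523, 0.852, -0.001, -0.002]
wrist_force: [0.1, 0.4, -1.6]
opening: 0.0157
gripper_force: 77.9
```

{"fn": "apply_moves", "kwargs": {"plan": [[[0,0,0,0]]], "grip": 1.6, "squeeze": 20}}

```text
time_s: 9.02
position: [0.6208, -0.0502, 0.0961]
orientation: [0.523, 0.852, 0.0, 0.001]
wrist_force: [0.4, -0.0, -1.2]
opening: 0.0159
gripper_force: 55.4
```

{"fn": "apply_moves", "kwargs": {"plan": [[[0,0,0,0]]], "grip": 1.62}}

```text
time_s: 9.15
position: [0.6211, -0.0503, 0.0967]
orientation: [0.523, 0.852, 0.0, 0.001]
wrist_force: [0.5, -0.2, -1.5]
opening: 0.0167
gripper_force: 44.4
```

{"fn": "apply_moves", "kwargs": {"plan": [[[0,0,0,0]]], "grip": 1.65}}

```text
time_s: 9.28
position: [0.6206, -0.0502, 0.0963]
orientation: [0.523, 0.852, 0.0, 0.001]
wrist_force: [-0.3, 0.1, -2.3]
opening: 0.0167
gripper_force: 27.7
```

```bash
python3 tilt.py
```

```text
9.275 [620.65 -50.23  96.32] 0.016673772010618176 27.732292413711548 tilt (np.float64(316.2593144560358), np.float64(343.2935916542474), array([ 291,  317,   51,   53, 2013], dtype=int32), np.float64(32.0))
```

{"fn": "apply_moves", "kwargs": {"plan": [[[0,0,0,0],[0,0,0,0]]], "grip": 1.67}}

```text
time_s: 9.57
position: [0.62, -0.05, 0.0954]
orientation: [0.523, 0.852, -0.0, 0.0]
wrist_force: [1.2, -0.2, -0.2]
opening: 0.0168
gripper_force: 16.6
```

{"fn": "apply_moves", "kwargs": {"plan": [[[0,0,0,0],[0,0,0,0]]], "grip": 1.68}}

```text
time_s: 9.82
position: [0.62, -0.0501, 0.0952]
orientation: [0.523, 0.852, -0.0, -0.0]
wrist_force: [1.1, -0.6, -1.9]
opening: 0.0167
gripper_force: 11.0
```

```bash
python3 tilt.py
```

```text
9.825 [619.97 -50.08  95.22] 0.016725107736453942 11.042562872171402 tilt (np.float64(316.2997518610422), np.float64(343.3622828784119), array([ 291,  318,   51,   52, 2015], dtype=int32), np.float64(32.0))
```

{"fn": "apply_moves", "kwargs": {"plan": [[[0,0,0,0],[0,0,0,0]]], "grip": 1.69}}

```text
time_s: 10.12
position: [0.62, -0.0501, 0.0953]
orientation: [0.523, 0.852, -0.0, 0.0]
wrist_force: [-1.0, 0.3, -1.7]
opening: 0.0169
gripper_force: 5.5
```

```bash
python3 tilt.py
```

```text
10.125 [620.01 -50.08  95.27] 0.016890765783160278 5.464260578155518 tilt (np.float64(316.36021771400294), np.float64(343.43097476496786), array([ 291,  318,   51,   52, 2021], dtype=int32), np.float64(32.0))
```

{"fn": "apply_moves", "kwargs": {"plan": [[[0,0,0,0],[0,0,0,0]]], "grip": 1.694}}

```text
time_s: 10.42
position: [0.62, -0.0501, 0.0953]
orientation: [0.523, 0.852, -0.0, -0.0]
wrist_force: [0.0, -0.1, -2.2]
opening: 0.017
gripper_force: 3.2
```

```bash
python3 tilt.py
```

```text
10.425 [620.   -50.09  95.26] 0.01700848093764875 3.1817446276545525 tilt (np.float64(316.35064292779424), np.float64(343.4817012858556), array([ 291,  318,   51,   52, 2022], dtype=int32), np.float64(32.0))
```

{"fn": "apply_moves", "kwargs": {"plan": [[[0,0,0.9,0],[-1,0,0,0],[1,0,0,0],[-1,0,0,0],[1,0,0,0],[0,0,0,0]]]}}

```text
time_s: 11.22
position: [0.6193, -0.0493, 0.0862]
orientation: [0.523, 0.852, -0.0, -0.0]
wrist_force: [-0.2, -0.2, -1.8]
opening: 0.0169
gripper_force: 3.1
```

```bash
python3 tilt.py
```

```text
11.225 [619.29 -49.3   86.24] 0.01688942629823153 3.1096382439136505 tilt (np.float64(316.5724672806592), np.float64(352.5230247212797), array([ 292,  325,   50,   55, 2063], dtype=int32), np.float64(26.75))
```

{"fn": "apply_moves", "kwargs": {"plan": [[[-1.5,0,0,0],[1.5,0,0,0],[-1.5,0,0,0],[1.5,0,0,0],[-1.5,0,0,0],[1.5,0,0,0],[0,0,0,0]]]}}

```text
time_s: 12.15
position: [0.619, -0.0492, 0.0861]
orientation: [0.523, 0.852, -0.0, -0.001]
wrist_force: [-0.0, -0.1, -1.5]
opening: 0.0169
gripper_force: 2.9
```

```bash
python3 tilt.py; python3 - <<'E'
from rel import *
a,_=optics.snapshot("scene");u,v=proj("scene",ctrl.state()["position"]).astype(int);b=cv2.imread("pics/wl.png")
cv2.imwrite("pics/c3.png",np.hstack([cv2.resize(a[v-60:v+60,u-60:u+60],(480,480),interpolation=2),cv2.resize(b[:,160:480],(320,480))]))
E
```

```text
12.15 [619.05 -49.23  86.08] 0.016900846631820635 2.875313088297844 tilt (np.float64(316.5345971563981), np.float64(359.1265402843602), array([ 292,  332,   50,   55, 2110], dtype=int32), np.float64(23.0))
```

View pics/c3.png

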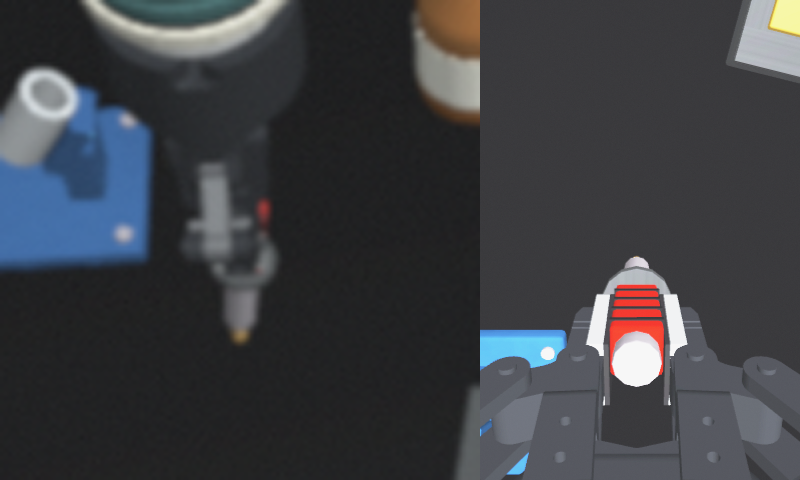

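```bash
python3 - <<'E'
from rel import *
st=ctrl.state();R=Ro.from_quat(st["orientation"]).as_matrix()
u,v=proj("scene",st["position"]).astype(int);print("scene nose obs",u-60+239/4,v-60+341/4,"wrist nose obs 318 258; cap 316.5 359.1")
for s in(0,3,6,10):
  for a in(0,5,10,15,20,25):
    t=np.radians(a);ax=np.array([np.sin(t),0,-np.cos(t)]);P=np.array([0,0,-.019])
    n=st["position"]+R@(P-ax*(.098+s/1000));c=st["position"]+R@(P+ax*(.0305-s/1000))
    print(s,a,proj("scene",n,st),proj("wrist",n,st),proj("wrist",c,st))
E
```

```text
scene nose obs 276.75 283.25 wrist nose obs 318 258; cap 316.5 359.1
0 0 [281.25 280.14] [316.3  247.69] [316.11 403.25]
0 5 [276.79 280.31] [316.3  261.65] [316.11 395.07]
0 10 [272.31 280.29] [316.3  275.75] [316.11 386.29]
0 15 [267.85 280.08] [316.3  290.01] [316.11 377.02]
0 20 [263.42 279.68] [316.3  304.46] [316.11 367.39]
0 25 [259.06 279.09] [316.3  319.11] [316.11 357.54]
3 0 [281.39 280.89] [316.3  245.96] [316.12 395.9 ]
3 5 [276.81 281.07] [316.3  260.19] [316.12 388.66]
3 10 [272.21 281.05] [316.3  274.56] [316.12 380.93]
3 15 [267.63 280.83] [316.3  289.08] [316.12 372.78]
3 20 [263.07 280.42] [316.31 303.78] [316.12 364.32]
3 25 [258.58 279.82] [316.31 318.69] [316.12 355.67]
6 0 [281.54 281.64] [316.3  244.28] [316.13 388.9 ]
6 5 [276.83 281.82] [316.3  258.77] [316.13 382.58]
6 10 [272.11 281.8 ] [316.31 273.39] [316.13 375.83]
6 15 [267.4  281.58] [316.31 288.17] [316.13 368.75]
6 20 [262.73 281.16] [316.31 303.12] [316.13 361.41]
6 25 [258.11 280.55] [316.31 318.29] [316.13 353.9 ]
10 0 [281.73 282.63] [316.3  242.09] [316.14 380.06]
10 5 [276.86 282.82] [316.31 256.92] [316.14 374.91]
10 10 [271.98 282.8 ] [316.31 271.88] [316.14 369.43]
10 15 [267.1  282.58] [316.31 286.98] [316.14 363.69]
10 20 [262.27 282.15] [316.31 302.27] [316.14 357.74]
10 25 [257.49 281.51] [316.31 317.76] [316.14 351.67]
```

The scene view shows the punch nearly upright, with its nose at about (277,283). It leans about 5° and has slid down until the nose rests on the bench. I'll use that contact to straighten it by pressing lightly and moving the tool back 8 mm.

{"fn": "apply_moves", "kwargs": {"plan": [[[0,0,0.1,0],[-0.4,0,0,0],[-0.4,0,0,0],[0,0,0,0]]]}}

```text
time_s: 12.75
position: [0.6242, -0.0579, 0.0855]
orientation: [0.523, 0.852, -0.0, 0.0]
wrist_force: [0.0, 0.4, 2.0]
opening: 0.0169
gripper_force: 3.4
```

```bash
cat > two.py <<'E'
from rel import *
import sys
from scipy.optimize import least_squares
# measure nose (brass) in scene and wrist by colour near prediction, solve tilt and pivot offset
st=ctrl.state();R=Ro.from_quat(st["orientation"]).as_matrix()
obs={}
for n in("scene","wrist"):
    im,_=optics.snapshot(n);cv2.imwrite(f"pics/{n}_{sys.argv[1]}.png",im)
    c=proj(n,st["position"]+R@np.array([0,0,.080]),st);w=30 if n=="scene" else 60
    h=cv2.cvtColor(im,cv2.COLOR_BGR2HSV).astype(int);m=((h[...,0]>8)&(h[...,0]<32)&(h[...,1]>70)&(h[...,2]>60)).astype(np.uint8)
    k=np.zeros_like(m);x,y=c.astype(int);k[max(y-w,0):y+w,x-w:x+w]=1
    N,l,s,cc=cv2.connectedComponentsWithStats(m*k)
    print(n,"pred upright",c,[(cc[i],s[i]) for i in range(1,N) if s[i,4]>3])
print(st["time_s"],st["position"]*1000,st["wrist_force"],st["gripper_force"])
E
python3 two.py a; python3 tilt.py; python3 - <<'E'
from rel import *
a=cv2.imread("pics/scene_a.png");b=cv2.imread("pics/wrist_a.png");u,v=proj("scene",ctrl.state()["position"]).astype(int)
print(u-30,v-20)
cv2.imwrite("pics/c4.png",np.hstack([cv2.resize(a[v-20:v+40,u-30:u+30],(480,480),interpolation=2),cv2.resize(b[200:440,236:396],(320,480),interpolation=2)]))
E
```

```text
scene pred upright [276.57 281.02] [(array([276.1, 282.1]), array([274, 281,   5,   3,  10], dtype=int32))]
wrist pred upright [316.3  247.11] [(array([316.09, 243.41]), array([312, 242,   9,   4,  22], dtype=int32))]
12.75 [624.18 -57.86  85.5 ] [0.04 0.45 2.  ] 3.3618206530809402
12.85 [624.   -57.59  85.44] 0.017051699275550926 3.36915772408247 tilt (np.float64(316.40091324200915), np.float64(363.4461187214612), array([ 292,  336,   50,   55, 2190], dtype=int32), np.float64(20.5))
242 239
```

View pics/c4.png

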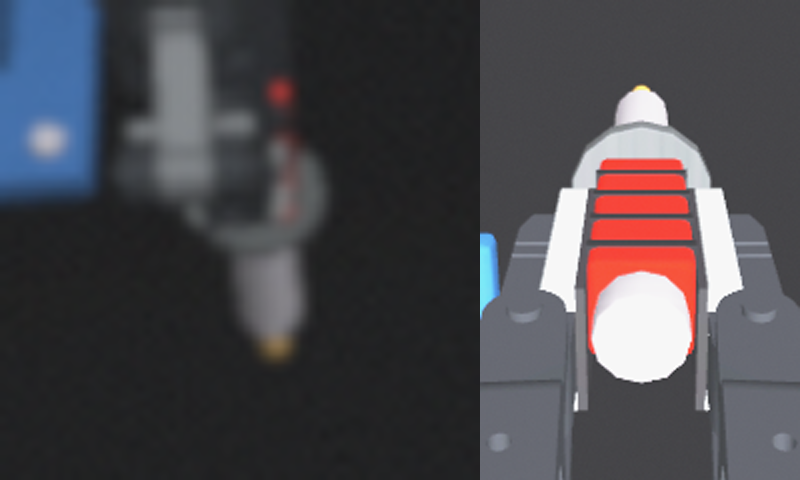

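```bash
python3 - <<'E'
from rel import *
st=ctrl.state();R=Ro.from_quat(st["orientation"]).as_matrix();b=cv2.imread("pics/wl.png")
for dx in(-.005,0,.005):
  r=[]
  for z in(.1265,.1185,.103,.058,.053):   # cap top, grip top, ..., collar top, collar underside
    p=st["position"]+R@np.array([dx,0,0]);p[2]=z;r.append(proj("wrist",p,st)[1])
  p[2]=.1265; q=p+R@np.array([-.006,0,0])
  print(dx,np.array(r),"edge6mm",proj("wrist",q,st)[1], "px/mm", abs(proj("wrist",p+R@[0,.001,0],st)[0]-proj("wrist",p,st)[0]))
for i,hh in enumerate(b[300:400:2,316]): pass
g=cv2.cvtColor(b,cv2.COLOR_BGR2HSV)
print([(v,*g[v,316]) for v in range(322,396,3)])
E
```

```text
-0.005 [397.32 380.19 352.1  295.46 290.72] edge6mm 413.4881316824044 px/mm 3.303404975393505
0 [383.48 366.96 339.92 285.6  281.07] edge6mm 400.0572672857687 px/mm 3.3454905175761382
0.005 [369.28 353.41 327.48 275.58 271.26] edge6mm 386.2850440834937 px/mm 3.3886622415309375
[(322, np.uint8(170), np.uint8(24), np.uint8(97)), (325, np.uint8(2), np.uint8(194), np.uint8(247)), (328, np.uint8(2), np.uint8(195), np.uint8(247)), (331, np.uint8(4), np.uint8(193), np.uint8(247)), (334, np.uint8(4), np.uint8(186), np.uint8(247)), (337, np.uint8(143), np.uint8(4), np.uint8(240)), (340, np.uint8(143), np.uint8(4), np.uint8(244)), (343, np.uint8(135), np.uint8(2), np.uint8(245)), (346, np.uint8(150), np.uint8(2), np.uint8(246)), (349, np.uint8(0), np.uint8(0), np.uint8(247)), (352, np.uint8(0), np.uint8(0), np.uint8(247)), (355, np.uint8(0), np.uint8(0), np.uint8(247)), (358, np.uint8(0), np.uint8(0), np.uint8(247)), (361, np.uint8(0), np.uint8(0), np.uint8(247)), (364, np.uint8(0), np.uint8(0), np.uint8(247)), (367, np.uint8(0), np.uint8(0), np.uint8(247)), (370, np.uint8(0), np.uint8(0), np.uint8(247)), (373, np.uint8(0), np.uint8(0), np.uint8(247)), (376, np.uint8(0), np.uint8(0), np.uint8(247)), (379, np.uint8(0), np.uint8(0), np.uint8(247)), (382, np.uint8(0), np.uint8(0), np.uint8(247)), (385, np.uint8(0), np.uint8(0), np.uint8(247)), (388, np.uint8(0), np.uint8(0), np.uint8(247)), (391, np.uint8(135), np.uint8(14), np.uint8(150)), (394, np.uint8(135), np.uint8(7), np.uint8(71))]
```

```bash
cat > dep.py <<'E'
from rel import *
def dep(verbose=1):
    st=ctrl.state();im,D=optics.snapshot("wrist");R=Ro.from_quat(st["orientation"]).as_matrix()
    P=1000*(cloud("wrist",D,st)-st["position"])@R   # tool mm
    h=cv2.cvtColor(im,cv2.COLOR_BGR2HSV).astype(int)
    ok=(D>0)&(abs(P[...,1])<5)
    rows=[]
    for v in range(236,396,4):
        q=ok[v]&(abs(np.arange(640)-316)<8)
        if q.sum(): rows.append((v,*np.median(P[v][q],0),*h[v,316]))
    return st,np.array(rows)
if __name__=="__main__":
    st,r=dep();np.set_printoptions(precision=1,suppress=True,linewidth=150);print(st["time_s"],st["position"]*1000);print(r)
E
python3 dep.py
```

```text
12.9 [623.9 -57.5  85.5]
[[ 236.     5.2   -0.2   84.8  120.    14.    73. ]
 [ 240.     2.7   -0.2   85.   120.    10.    73. ]
 [ 244.     0.4   -0.2   84.4   28.   116.   247. ]
 [ 248.     5.9   -0.1   62.1  140.     3.   243. ]
 [ 252.     6.5   -0.1   54.3  140.     3.   244. ]
 [ 256.     6.9   -0.1   47.6  140.     3.   244. ]
 [ 260.     7.    -0.1   41.8  132.     6.   217. ]
 [ 264.    16.5   -0.1   13.   105.    11.   225. ]
 [ 268.    14.8   -0.1   12.8  101.     9.   219. ]
 [ 272.    13.2    0.3   12.5  101.     9.   219. ]
 [ 276.    11.6   -0.1   12.1   98.     9.   218. ]
 [ 280.    10.6   -0.1   10.2    2.   194.   247. ]
 [ 284.    11.     0.1    5.4    2.   193.   247. ]
 [ 288.    11.3   -0.1    1.2    2.   194.   247. ]
 [ 292.    11.3   -0.1   -2.4    2.   195.   247. ]
 [ 296.    12.    -0.1   -7.1  130.    10.    79. ]
 [ 300.    11.6   -0.1   -9.6    2.   195.   247. ]
 [ 304.    11.8   -0.1  -13.1    2.   195.   247. ]
 [ 308.    12.4   -0.1  -17.1  130.    10.    79. ]
 [ 312.    12.2   -0.1  -19.6    2.   196.   247. ]
 [ 316.    12.3    0.1  -22.5    2.
[... 305 characters left out ...]
3  150.     3.   243. ]
 [ 344.    12.    -0.   -38.6  140.     3.   245. ]
 [ 348.    11.7   -0.   -40.2    0.     0.   247. ]
 [ 352.    10.8   -0.   -40.9    0.     0.   247. ]
 [ 356.     9.4    0.1  -40.9    0.     0.   247. ]
 [ 360.     8.    -0.   -40.8    0.     0.   247. ]
 [ 364.     6.6   -0.   -40.8    0.     0.   247. ]
 [ 368.     5.5   -0.2  -41.2    0.     0.   247. ]
 [ 372.     4.    -0.   -41.1    0.     0.   247. ]
 [ 376.     2.7   -0.   -41.1    0.     0.   247. ]
 [ 380.     1.3   -0.   -41.1    0.     0.   247. ]
 [ 384.     0.    -0.   -41.4    0.     0.   247. ]
 [ 388.    -1.4   -0.   -41.3    0.     0.   247. ]
 [ 392.  -105.4   -0.2   85.   120.    11.    71. ]]
```

The depth profile gives a remaining lean of about 2.7°, with the nose point just touching the bench. One more nudge, then I'll check again.

{"fn": "apply_moves", "kwargs": {"plan": [[[-0.25,0,0,0],[-0.25,0,0,0],[0,0,0,0]]]}}

```text
time_s: 13.32
position: [0.6261, -0.0619, 0.0853]
orientation: [0.523, 0.852, -0.0, 0.0]
wrist_force: [-0.4, -0.5, 1.1]
opening: 0.0169
gripper_force: 3.4
```

```bash
cat >> dep.py <<'E'
    # red face fit and cap-top fit
    f=r[(r[:,4]<10)&(r[:,5]>150)&(r[:,0]<334)]
    k=np.polyfit(f[:,3],f[:,1],1);print("face x=%.2f z + %.1f tilt %.1f deg; axis x at pads(z=-19) %.1f, at nose(85) %.1f"%(k[0],k[1],-np.degrees(np.arctan(k[0])),np.polyval(k,-19)-8.5,np.polyval(k,85)-8.5))
E
sed -i 's/;print(r)$//' dep.py; python3 dep.py
```

```text
13.325 [626.1 -61.9  85.3]
face x=-0.01 z + 12.2 tilt 0.4 deg; axis x at pads(z=-19) 3.8, at nose(85) 3.0
```

{"fn": "apply_moves", "kwargs": {"plan": [[[0,0,0,0],[0,0,0,0],[0,0,0,0]]], "grip": 0, "squeeze": 100}}

```text
time_s: 13.75
position: [0.626, -0.0617, 0.0854]
orientation: [0.523, 0.852, -0.0, 0.0]
wrist_force: [1.3, 0.2, 2.0]
opening: 0.0154
gripper_force: 97.4
```

{"fn": "apply_moves", "kwargs": {"plan": [[[0,0,-2,0],[0,0,-4,0],[0,0,0,0],[0,0,0,0]]]}}

```text
time_s: 14.25
position: [0.625, -0.0614, 0.1444]
orientation: [0.523, 0.852, -0.0, -0.001]
wrist_force: [-0.4, 0.8, -1.4]
opening: 0.0154
gripper_force: 97.8
```

```bash
sed -i 's/;np.set_print/;np.save("prof.npy",r);np.set_print/' dep.py; python3 dep.py; python3 - <<'E'
from rel import *
r=np.load("prof.npy");np.set_printoptions(precision=1,suppress=True)
print(r[(r[:,3]<-36)|(r[:,3]>11)])
# ring of copper coupon
o=np.mean([[.6300,.1686],[.6303,.1686]],0)
for n in("top","scene"):
    p=cv2.imread(f"pics/{n}0.png");g=cv2.cvtColor(p,cv2.COLOR_BGR2HSV)
    H,S,V=cv2.split(g)
    a=np.radians(14.4);ax=np.array([np.cos(a),np.sin(a)]);ay=np.array([-ax[1],ax[0]])
    # rectify copper coupon 70x50 mm at 6 px/mm from plane z=.025
    uv=np.array([[proj(n,[*(o+ax*X/1000+ay*Y/1000),.025]) for X in np.arange(-35,35,.2)] for Y in np.arange(-25,25,.2)],np.float32)
    w=cv2.remap(p,uv[...,0],uv[...,1],cv2.INTER_CUBIC);cv2.imwrite(f"pics/rect_{n}.png",w)
    v=w.max(2);v[:40]=255;v[-40:]=255;v[:,:50]=255;v[:,-50:]=255
    ys,xs=np.nonzero(v<np.percentile(v[45:-45,55:-55],50)*.72)
    b=xs>150
    cx,cy=(xs[b].min()+xs[b].max())/2,(ys[b].min()+ys[b].max())/2
    dx,dy=xs[b].mean()*.2-35,ys[b].mean()*.2-25
    print(n,"ring",dx,dy,cx*.2-35,cy*.2-25,"extent",np.ptp(xs[b])*.2,np.ptp(ys[b])*.2,"world",o+ax*dx/1000+ay*dy/1000, "dot",xs[~b].mean()*.2-35 if (~b).any() else None)
E
```

```text
14.25 [625.  -61.4 144.4]
face x=-0.00 z + 12.2 tilt 0.2 deg; axis x at pads(z=-19) 3.8, at nose(85) 3.4
[[236.  -14.    0.1 143.8  24.  151.  243. ]
 [240.   10.    0.1  63.4 146.    8.  218. ]
 [244.    9.8  -0.1  57.3 141.    8.  220. ]
 [248.   10.1  -0.1  50.5 141.    8.  221. ]
 [252.    9.9  -0.1  45.  140.    7.  222. ]
 [256.   10.1  -0.1  39.1 141.    8.  221. ]
 [260.   18.2  -0.1  13.2 107.   13.  135. ]
 [264.   17.1  -0.1  11.5 102.   15.  168. ]
 [268.   15.3  -0.1  11.6 101.   12.  167. ]
 [272.   13.5  -0.1  11.8  97.   14.  167. ]
 [276.   11.6  -0.1  11.9 172.   22.  173. ]
 [344.   11.2  -0.  -37.5 143.    9.  222. ]
 [348.   11.   -0.  -39.1 140.    7.  223. ]
 [352.   11.   -0.  -41.2   0.    0.  247. ]
 [356.    9.6  -0.  -41.2 150.    1.  247. ]
 [360.    8.5  -0.  -41.5 150.    1.  247. ]
 [364.    7.   -0.  -41.3 150.    1.  247. ]
 [368.    5.7  -0.  -41.4 150.    1.  247. ]
 [372.    4.2  -0.  -41.3 150.    1.  247. ]
 [376.    2.5  -0.  -40.9 150.    1.  247. ]
 [380.    1.5  -0.  -41.4   0.    0.  247. ]
 [384.    0.   -0.  -41.4 150.    1.  247. ]
 [388.   -1.5  -0.  -41.3 150.    1.  247. ]
 [392.   -3.4   0.1 -40.7 150.    1.  246. ]]Traceback (most recent call last):
  File "<stdin>", line 11, in <module>
  File "h.py", line 17, in proj
    c,f,R,t=cam(n,st); p=R@np.array(X)+t; return p[:2]/p[2]*f+[c["cx"],c["cy"]]
            ~~~^^^^^^
  File "h.py", line 8, in cam
    c,f=cal(n)
        ~~~^^^
  File "h.py", line 5, in cal
    c=optics.get_calibration(n); f=240/np.tan(np.radians(c["vfov"])/2)
ValueError: time passes only in moves, steps and waits
```

The punch is upright to 0.2° and firmly held, with the nose point at tool (3.4, 0, 85.7) mm. Next I need the ring on the copper coupon.

```bash
sed -i 's/^def cal/from functools import lru_cache\n@lru_cache(None)\ndef cal/' h.py; python3 - <<'E'
from rel import *
o=np.array([.6302,.1686]);a=np.radians(14.4);ax=np.array([np.cos(a),np.sin(a)]);ay=np.array([-ax[1],ax[0]])
for n in("top","scene"):
    p=cv2.imread(f"pics/{n}0.png")
    uv=np.array([[proj(n,[*(o+ax*X/1000+ay*Y/1000),.025]) for X in np.arange(-35,35,.5)] for Y in np.arange(-25,25,.5)],np.float32)
    w=cv2.remap(p,uv[...,0],uv[...,1],cv2.INTER_CUBIC)
    v=w.max(2).astype(float);wt=np.clip(np.median(v[20:-20,20:-20])-15-v,0,None);wt[:14]=0;wt[-14:]=0;wt[:,:62]=0;wt[:,-16:]=0
    Y,X=np.mgrid[:100,:140];ok=wt>0
    dx=(X*wt).sum()/wt.sum()*.5-35;dy=(Y*wt).sum()/wt.sum()*.5-25
    print(n,dx,dy,"extent",np.ptp(X[ok])*.5,np.ptp(Y[ok])*.5,"world",(o+ax*dx/1000+ay*dy/1000)*1000)
E
```

```text
top 10.042841360121116 -0.4185625434755913 extent 22.5 22.5 world [640.03 170.69]
scene 8.926697335827306 -0.25784844042262733 extent 24.5 29.0 world [638.91 170.57]
```

{"fn": "apply_moves", "kwargs": {"plan": [[[1,0.6,-1,0],[3,1.8,0,0],[4,2.4,0,0],[4,2.4,0,0],[4,2.4,0,0],[2.7,1.6,0,0],[1,0.6,0,0],[0,0,0,0]]]}}

```text
time_s: 15.3
position: [0.6415, 0.1679, 0.155]
orientation: [0.522, 0.853, -0.0, -0.0]
wrist_force: [0.1, 0.5, -0.8]
opening: 0.0157
gripper_force: 97.7
```

```bash
python3 - <<'E'
from rel import *
st=ctrl.state();print(st["position"],rel([.6413,.1676,.1107],st))
im,_=optics.snapshot("wrist");cv2.imwrite("pics/w5.png",im)
R=Ro.from_quat(st["orientation"]).as_matrix()
print(proj("wrist",st["position"]+R@[.0034,0,.0857],st),proj("wrist",[.6398,.1706,.025],st))
E
python3 dep.py
```

```text
[0.64 0.17 0.15] (array([-0.02, -0.03,  4.43]), np.float64(117.01078800413109))
[316.3  238.47] [316.05 218.67]
15.35 [641.6 167.  155. ]
face x=-0.00 z + 12.2 tilt 0.2 deg; axis x at pads(z=-19) 3.8, at nose(85) 3.5
```

View pics/w5.png

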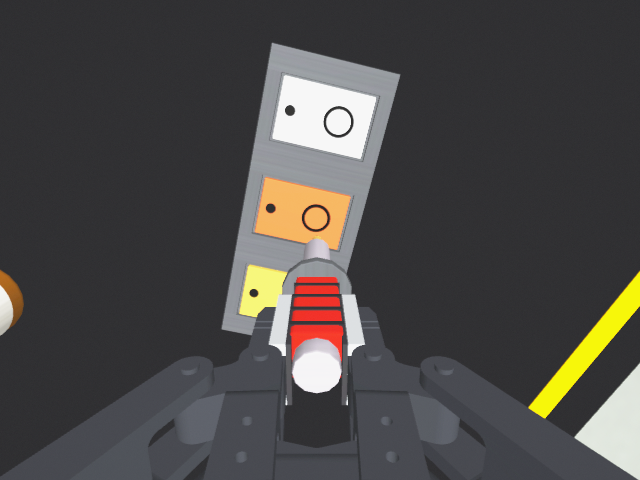

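The ring is at (316,217), where I predicted it, directly below the nose. I'll press down slowly.

{"fn": "apply_moves", "kwargs": {"plan": [[[0,0,2.5,0],[0,0,1.5,0],[0,0,0.2,0],[0,0,0.2,0],[0,0,0.2,0],[0,0,0.2,0]]]}}

```text
time_s: 16.15
position: [0.6426, 0.1674, 0.1086]
orientation: [0.523, 0.852, 0.0, 0.001]
wrist_force: [-1.1, -1.4, 7.7]
opening: 0.0155
gripper_force: 98.8
```

{"fn": "apply_moves", "kwargs": {"plan": [[[0,0,0.2,0],[0,0,0.2,0],[0,0,0.2,0],[0,0,0,0]]]}}

```text
time_s: 16.65
position: [0.6425, 0.1675, 0.102]
orientation: [0.523, 0.852, 0.0, 0.001]
wrist_force: [0.1, -0.8, 2.5]
opening: 0.0154
gripper_force: 98.3
```

```bash
python3 -c "
from rel import *
st=ctrl.state();print(st['position']*1000,st['wrist_force'])"; python3 dep.py
```

```text
[642.47 167.5  102.03] [ 0.13 -0.75  2.52]
16.65 [642.5 167.5 102. ]
face x=-0.00 z + 12.1 tilt 0.2 deg; axis x at pads(z=-19) 3.7, at nose(85) 3.2
```

The force went through its peak and dropped, so the spring tripped. I'll go 1.5 mm deeper to be sure, then lift.

{"fn": "apply_moves", "kwargs": {"plan": [[[0,0,0.15,0],[0,0,0,0],[0,0,0,0]]]}}

```text
time_s: 17.08
position: [0.6423, 0.1674, 0.0998]
orientation: [0.523, 0.852, 0.0, 0.0]
wrist_force: [1.7, -0.4, 2.8]
opening: 0.0154
gripper_force: 98.2
```

{"fn": "apply_moves", "kwargs": {"plan": [[[0,0,-0.5,0],[0,0,-1,0],[0,0,-3,0],[0,0,-3,0],[0,0,0,0],[0,0,0,0]]]}}

```text
time_s: 17.82
position: [0.6407, 0.1673, 0.1737]
orientation: [0.523, 0.852, -0.001, -0.001]
wrist_force: [-0.7, -0.2, -1.2]
opening: 0.0157
gripper_force: 97.8
```

```bash
python3 dep.py; python3 - <<'E'
from rel import *
r=np.load("prof.npy");print("cap z",np.median(r[r[:,3]<-40][:,3]))
st=ctrl.state();im,_=optics.snapshot("wrist");cv2.imwrite("pics/w6.png",im)
print(proj("wrist",[.6398,.1706,.025],st))
# pre-insert: mouth in tool cm
print(rel([.5805,-.1708,.085],st))
E
```

```text
17.825 [640.7 167.3 173.7]
face x=-0.01 z + 12.2 tilt 0.3 deg; axis x at pads(z=-19) 3.8, at nose(85) 3.2
cap z -41.262078602536306
[318.18 212.06]
(array([-27.43, -20.63,   8.86]), np.float64(116.93402994594646))
```

The stroke was about 10.9 mm at low force, so the spring snapped, and the nose is out again. I'll go back to the free bench patch to restore the 30° lean, using light contact with the bench.

{"fn": "apply_moves", "kwargs": {"plan": [[[-1.5,-0.9,0,0],[-4,-2.4,0,0],[-4,-2.4,0,0],[-4,-2.4,0,0],[-4,-2.4,0,0],[-2.2,-1.3,1.5,0],[0,0,3,0],[0,0,2.8,0]]]}}

```text
time_s: 18.92
position: [0.625, -0.0635, 0.1005]
orientation: [0.524, 0.852, -0.0, -0.0]
wrist_force: [0.5, -0.0, -1.0]
opening: 0.0157
gripper_force: 97.8
```

{"fn": "apply_moves", "kwargs": {"plan": [[[0,0,1.1,0],[0,0,0,0],[0,0,0,0]]]}}

```text
time_s: 19.3
position: [0.6267, -0.062, 0.0918]
orientation: [0.523, 0.852, 0.0, 0.001]
wrist_force: [0.6, -0.2, -0.5]
opening: 0.0156
gripper_force: 97.8
```

{"fn": "apply_moves", "kwargs": {"plan": [[[0,0,0.7,0],[0,0,0,0],[0,0,0,0]]], "grip": 1.65}}

```text
time_s: 19.68
position: [0.6271, -0.0618, 0.0848]
orientation: [0.523, 0.852, 0.0, 0.001]
wrist_force: [2.2, -0.3, 4.2]
opening: 0.0165
gripper_force: 27.2
```

{"fn": "apply_moves", "kwargs": {"plan": [[[0,0,0,0],[0,0,0,0]]], "grip": 1.687}}

```text
time_s: 19.92
position: [0.6267, -0.0617, 0.0843]
orientation: [0.523, 0.852, 0.0, 0.001]
wrist_force: [2.6, 0.1, 5.1]
opening: 0.0168
gripper_force: 8.0
```

{"fn": "apply_moves", "kwargs": {"plan": [[[0.5,0,0,0],[0.5,0,0.05,0],[0.55,0,0.08,0],[0.55,0,0.1,0],[0,0,0,0]]]}}

```text
time_s: 20.55
position: [0.6161, -0.0422, 0.0814]
orientation: [0.523, 0.852, 0.0, -0.0]
wrist_force: [3.3, 2.1, 3.4]
opening: 0.0165
gripper_force: 11.8
```

```bash
python3 dep.py;python3 -c "
import numpy as np
r=np.load('prof.npy');q=r[r[:,3]<-30];print(q[::3].round(1))"
```

```text
20.55 [616.1 -42.2  81.4]
face x=-0.22 z + 7.6 tilt 12.6 deg; axis x at pads(z=-19) 3.4, at nose(85) -19.9
[[324.   14.3  -0.  -31.2   2.  209.  247. ]
 [336.   15.3  -0.  -39.6 135.    4.  243. ]
 [348.   11.9  -0.  -40.6   0.    0.  247. ]
 [360.    8.5  -0.  -41.5   0.    0.  247. ]
 [372.    4.9  -0.  -42.2   0.    0.  247. ]]
```

{"fn": "apply_moves", "kwargs": {"plan": [[[0.61,0,0.16,0],[0.62,0,0.2,0],[0.6,0,0.23,0],[0.59,0,0.27,0],[0.57,0,0.31,0],[0,0,0,0]]]}}

```text
time_s: 21.35
position: [0.6018, -0.0157, 0.0692]
orientation: [0.523, 0.852, -0.0, -0.001]
wrist_force: [1.3, 2.3, 3.1]
opening: 0.0169
gripper_force: 11.5
```

```bash
python3 dep.py;python3 -c "
import numpy as np
r=np.load('prof.npy');q=r[r[:,3]<-25];print(q[::3].round(1))"
```

```text
21.35 [601.8 -15.7  69.2]
[[312.   20.7  -0.  -35.2 139.    9.  234. ]
 [324.   18.2  -0.  -37.8 135.    9.  236. ]
 [336.   15.3  -0.  -39.7 133.   10.  236. ]
 [348.   12.4  -0.  -41.3 135.    9.  238. ]
 [360.    9.5  -0.  -42.9 133.    8.  238. ]]Traceback (most recent call last):
  File "dep.py", line 16, in <module>
    k=np.polyfit(f[:,3],f[:,1],1);print("face x=%.2f z + %.1f tilt %.1f deg; axis x at pads(z=-19) %.1f, at nose(85) %.1f"%(k[0],k[1],-np.degrees(np.arctan(k[0])),np.polyval(k,-19)-8.5,np.polyval(k,85)-8.5))
    raise TypeError("expected non-empty vector for x")
TypeError: expected non-empty vector for x
```

{"fn": "apply_moves", "kwargs": {"plan": [[[0,0,0,0],[0,0,0,0],[0,0,0,0]]], "grip": 0, "squeeze": 60}}

```text
time_s: 21.78
position: [0.6019, -0.0165, 0.0695]
orientation: [0.523, 0.852, -0.0, -0.001]
wrist_force: [-1.6, 0.2, 4.1]
opening: 0.0162
gripper_force: 58.4
```

{"fn": "apply_moves", "kwargs": {"plan": [[[0,0,-2,0],[0,0,-5,0],[0,0,-6,0],[0,0,-2,0],[0,0,0,0],[0,0,0,0]]]}}

```text
time_s: 22.52
position: [0.6013, -0.0163, 0.2178]
orientation: [0.523, 0.852, -0.001, -0.002]
wrist_force: [0.5, -0.2, -1.4]
opening: 0.0163
gripper_force: 58.8
```

```bash
cat > capf.py <<'E'
from rel import *
from tilt import cap
def run():
    st=ctrl.state();im,D=optics.snapshot("wrist");cv2.imwrite("pics/wcap.png",im);R=Ro.from_quat(st["orientation"]).as_matrix()
    P=1000*(cloud("wrist",D,st)-st["position"])@R
    g=cv2.cvtColor(im,cv2.COLOR_BGR2HSV);m=((g[...,1]<45)&(g[...,2]>150)).astype(np.uint8);m[:,:280]=0;m[:,352:]=0;m[:300]=0;m[430:]=0
    m=cv2.morphologyEx(m,cv2.MORPH_OPEN,np.ones((7,7)));n,l,s,c=cv2.connectedComponentsWithStats(m);i=1+np.argmax(s[1:,4])
    Q=P[(l==i)&(D>0)];Q=Q[abs(Q[:,2]+41)<15]
    # robust plane z=ax+by+c
    w=np.ones(len(Q),bool)
    for tol in(9,3,1.5,.8,.6,.6):
        k,*_=np.linalg.lstsq(np.c_[Q[w][:,:2],np.ones(w.sum())],Q[w][:,2],rcond=None);w=abs(Q@np.r_[k[:2],-1]+k[2])<tol
    F=Q[w];ctr=np.r_[(F[:,:2].max(0)+F[:,:2].min(0))/2,0];ctr[2]=k[0]*ctr[0]+k[1]*ctr[1]+k[2]
    th=np.arctan(k[0]);ax=np.array([np.sin(th),0,-np.cos(th)])
    print("t",st["time_s"],"pos",st["position"]*1000,"tilt",np.degrees(th),"roll",np.degrees(np.arctan(k[1])),"n",w.sum(),len(Q),"ext",np.ptp(F[:,:2],axis=0),"cap",ctr,"nose",ctr-127*ax)
    return st,R,th,ctr,ax
if __name__=="__main__": run()
E
python3 capf.py
```

```text
t 22.525 pos [601.34 -16.32 217.8 ] tilt 29.77344483061345 roll -0.3423741322785926 n 1122 1928 ext [12.13 13.79] cap [ 15.14   0.1  -39.25] nose [-47.92   0.1   70.98]
```

The lean is back at 29.8° and the nose point is at tool (-47.9, 0, 71.0) mm. I'll line it up with the tube axis.

```bash
cat > ins.py <<'E'
from capf import *
np.set_printoptions(precision=2,suppress=True)
M=np.array([.5805,-.1708,.085]);U=np.array([-.226,.446,.866])
st,R,th,c,ax=run()
n=(c-127*ax)/1000
X=st["position"]+R@n   # nose world
d=R.T@(M-X)*100
print("nose world",X*1000,"nose->mouth tool cm",d,"-> 2cm above mouth:",d+np.array([1,0,-1.732]))
E
python3 ins.py
```

```text
t 22.575 pos [601.22 -16.27 217.49] tilt 29.7393682033746 roll -0.025563244150416622 n 1128 1929 ext [12.35 13.76] cap [ 14.92   0.11 -39.34] nose [-48.07   0.11  70.93]
nose world [622.79 -59.06 146.45] nose->mouth tool cm [-8.06 -8.81  6.16] -> 2cm above mouth: [-7.06 -8.81  4.43]
```

{"fn": "apply_moves", "kwargs": {"plan": [[[-1.06,-1.3,0,0],[-2,-2.5,0,0],[-2,-2.5,0,0],[-2,-2.5,0,0],[0,0,2,0],[0,0,1.5,0],[0,0,0,0],[0,0,0,0]]]}}

```text
time_s: 23.62
position: [0.5566, -0.119, 0.1849]
orientation: [0.523, 0.852, -0.0, 0.0]
wrist_force: [-0.0, 0.9, -1.6]
opening: 0.0159
gripper_force: 58.7
```

```bash
python3 ins.py; python3 - <<'E'
from rel import *
a,_=optics.snapshot("scene");b=cv2.imread("pics/wcap.png");u,v=proj("scene",[.5805,-.1708,.085]).astype(int);print(u-40,v-50)
cv2.imwrite("pics/c7.png",np.hstack([cv2.resize(a[v-50:v+30,u-40:u+40],(480,480),interpolation=2),cv2.resize(b[200:440,236:396],(320,480),interpolation=2)]))
E
```

```text
t 23.625 pos [ 556.58 -119.01  184.89] tilt 30.178656437967327 roll -0.6000599946466263 n 1126 1936 ext [12.33 13.76] cap [ 15.07   0.11 -39.23] nose [-48.77   0.11  70.55]
nose world [ 578.79 -162.44  114.34] nose->mouth tool cm [-0.82 -0.23  2.93] -> 2cm above mouth: [ 0.18 -0.23  1.2 ]
189 171
```

View pics/c7.png

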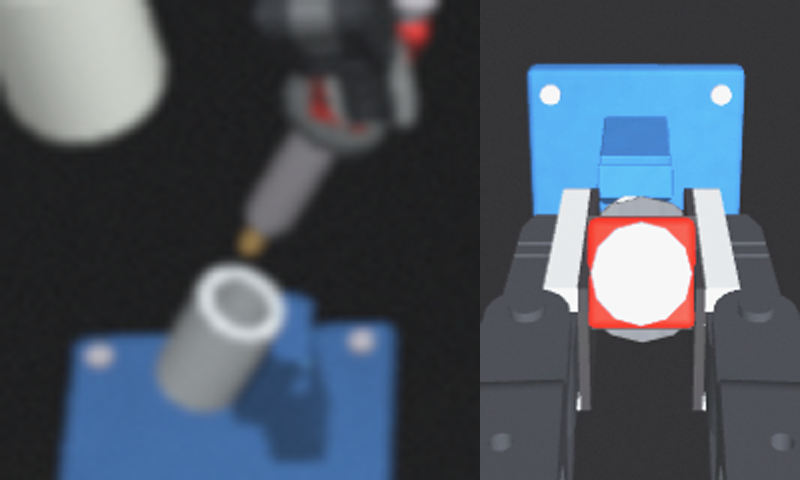

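The nose is lined up just above the mouth: it shows at about (250,242) in the crop, and the mouth at (240,303). I'll correct by about 2 mm and slide in along the axis.

{"fn": "apply_moves", "kwargs": {"plan": [[[0.18,-0.23,1.2,0],[0,0,0,0],[-0.5,0,0.866,0],[-0.5,0,0.866,0],[-0.25,0,0.433,0],[0,0,0,0],[0,0,0,0]]]}}

```text
time_s: 24.6
position: [0.5592, -0.1297, 0.1512]
orientation: [0.523, 0.852, -0.0, 0.0]
wrist_force: [-0.6, -0.3, -0.6]
opening: 0.0159
gripper_force: 58.7
```

```bash
python3 ins.py
```

```text
t 24.6 pos [ 559.23 -129.71  151.23] tilt 29.426187941482137 roll -0.6313814794076973 n 1129 1935 ext [12.51 13.77] cap [ 14.96   0.1  -39.33] nose [-47.44   0.1   71.28]
nose world [ 580.81 -171.96   79.95] nose->mouth tool cm [ 0.12  0.03 -0.5 ] -> 2cm above mouth: [ 1.12  0.03 -2.24]
```

{"fn": "apply_moves", "kwargs": {"plan": [[[-0.1,0.03,0,0],[-0.5,0,0.866,0],[-0.5,0,0.866,0],[-0.5,0,0.866,0],[0,0,0,0],[0,0,0,0]]]}}

```text
time_s: 25.4
position: [0.5666, -0.1438, 0.125]
orientation: [0.523, 0.852, -0.0, -0.0]
wrist_force: [0.5, -0.2, -1.1]
opening: 0.0162
gripper_force: 58.7
```

```bash
python3 ins.py
```

```text
t 25.4 pos [ 566.61 -143.78  124.98] tilt 29.80454615772005 roll -1.119136334594925 n 1141 1942 ext [12.53 14.04] cap [ 15.    -0.04 -39.3 ] nose [-48.12  -0.04  70.9 ]
nose world [ 588.33 -186.7    54.07] nose->mouth tool cm [ 1.77  0.02 -3.09] -> 2cm above mouth: [ 2.77  0.02 -4.82]
```

On axis with no contact force. 33 mm remain.

{"fn": "apply_moves", "kwargs": {"plan": [[[-0.5,0,0.866,0],[-0.5,0,0.866,0],[-0.4,0,0.693,0],[-0.2,0,0.346,0],[0,0,0,0],[0,0,0,0]]]}}

```text
time_s: 26.2
position: [0.574, -0.1581, 0.0976]
orientation: [0.523, 0.852, -0.0, 0.0]
wrist_force: [-0.4, 0.0, -2.0]
opening: 0.0163
gripper_force: 58.7
```

```bash
python3 ins.py
```

```text
t 26.2 pos [ 573.97 -158.08   97.57] tilt 29.949788544551396 roll -0.4628416419959134 n 1095 1939 ext [12.29 14.03] cap [ 14.91  -0.03 -39.33] nose [-48.49  -0.03  70.71]
nose world [ 595.91 -201.33   26.87] nose->mouth tool cm [ 3.42  0.01 -5.81] -> 2cm above mouth: [ 4.42  0.01 -7.55]
```

{"fn": "apply_moves", "kwargs": {"plan": [[[-0.05,0,0.087,0],[-0.05,0,0.087,0],[0,0,0,0],[0,0,0,0]]]}}

```text
time_s: 26.75
position: [0.5744, -0.1587, 0.0964]
orientation: [0.523, 0.852, 0.0, 0.0]
wrist_force: [-1.4, 1.9, 6.6]
opening: 0.0164
gripper_force: 59.8
```

{"fn": "apply_moves", "kwargs": {"plan": [[[-0.05,0,0.087,0],[0,0,0,0],[0,0,0,0]]]}}

```text
time_s: 27.12
position: [0.5744, -0.1587, 0.0964]
orientation: [0.523, 0.852, 0.0, -0.0]
wrist_force: [-3.6, 3.3, 13.9]
opening: 0.0158
gripper_force: 61.0
```

The collar is seated, with the reaction force along the axis. I'll ease the fingers open and lift straight up.

{"fn": "apply_moves", "kwargs": {"plan": [[[0.03,0,-0.05,0],[0,0,0,0]]], "grip": 1.67}}

```text
time_s: 27.38
position: [0.5745, -0.1587, 0.0963]
orientation: [0.523, 0.852, 0.0, 0.0]
wrist_force: [-3.3, 2.5, 8.2]
opening: 0.0167
gripper_force: 16.8
```

{"fn": "apply_moves", "kwargs": {"plan": [[[0,0,0,0],[0,0,0,0]]], "grip": 2.0}}

```text
time_s: 27.62
position: [0.5747, -0.1593, 0.0954]
orientation: [0.523, 0.852, -0.0, 0.0]
wrist_force: [-0.3, 0.3, -0.1]
opening: 0.0201
gripper_force: 0.2
```

{"fn": "apply_moves", "kwargs": {"plan": [[[0,0,0,0],[0,0,0,0],[0,0,0,0],[0,0,0,0],[0,0,0,0],[0,0,0,0]]], "grip": 8}}

```text
time_s: 28.38
position: [0.5744, -0.1591, 0.0953]
orientation: [0.523, 0.852, -0.0, -0.0]
wrist_force: [0.2, 0.2, -0.1]
opening: 0.0801
gripper_force: 0.0
```

{"fn": "apply_moves", "kwargs": {"plan": [[[0,0,-1,0],[0,0,-4,0],[0,0,-5,0],[5.2,0,-3.4,0],[0,0,0,0],[0,0,0,0]]]}}

```text
time_s: 29.12
position: [0.5511, -0.1129, 0.2298]
orientation: [0.523, 0.853, -0.0, 0.001]
wrist_force: [0.4, -0.3, 0.3]
opening: 0.0805
gripper_force: 0.0
```

```bash
python3 - <<'E'
from rel import *
st=ctrl.state();b,D=optics.snapshot("wrist");R=Ro.from_quat(st["orientation"]).as_matrix()
print(st["time_s"],st["position"],[proj("wrist",X,st) for X in([.5805,-.1708,.085],[.567,-.144,.1365])])
W=cloud("wrist",D,st)*1000;u,v=proj("wrist",[.567,-.144,.1365],st).astype(int);np.set_printoptions(precision=1,suppress=True)
q=W[v-8:v+9,u-8:u+9].reshape(-1,3);print("cap pts",np.median(q,0),"max z",q[:,2].max(),"expect cap centre",np.array([580.5,-170.8,85])+58*0+np.array([-.226,.446,.866])*58)
a,_=optics.snapshot("scene");t,_=optics.snapshot("top")
A=cv2.imread("pics/scene0.png");
d=cv2.absdiff(a,A).max(2);
for nm,(x0,x1,y0,y1) in dict(block=(325,455,290,360),holder=(190,265,190,275),funnel=(485,535,260,315)).items(): print(nm,(d[y0:y1,x0:x1]>40).sum())
cv2.imwrite("pics/c8.png",np.hstack([cv2.resize(a[190:360,190:460],(400,252),interpolation=2),cv2.resize(b,(336,252))]))
cv2.imwrite("pics/t8.png",t)
E
```

```text
29.125 [ 0.55 -0.11  0.23] [array([316.23, 297.18]), array([316.4, 291.4])]
cap pts [ 567.  -144.4  134.9] max z 372.69011994540114 expect cap centre [ 567.4 -144.9  135.2]
block 0
holder 4
funnel 0
```

View pics/c8.png

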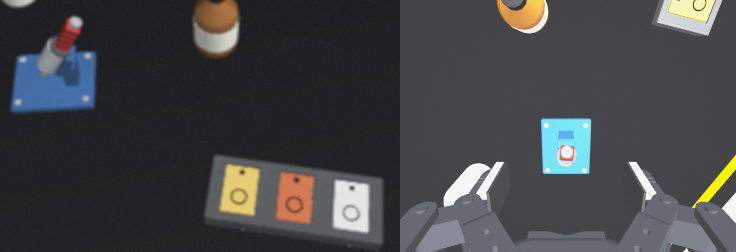

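The punch hangs fully seated in its holder. Its cap measures (567.0, -144.4, 134.9) mm against an expected (567.4, -144.9, 135.2), and the coupons look unchanged. I'll hand in.

```bash
python3 -c "
from h import *
print(job.finish_job())"
```

```text
the job is handed in; nothing more can be done
None
```

The punch was pressed upright in the copper coupon's ring until its spring snapped, then hung back in its holder down to the collar and released; the job was handed in at about 29 s.

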